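# Put mixed-up stock back with its own kind

### The job

Four loose parts - an oil filter, a ball bearing, a hexagon fitting and a small cardboard box - each stand in the outlined square at the front of the wrong stock tray. Move each one to the middle of the outlined square of the tray whose rear holds two more of the same kind; a square takes only one part at a time, so park a part on the empty rubber mat whenever you need a free spot. Set everything down gently, standing as it stood before, and never drop or throw a part.

Things in the scene. Friction and masses are not known exactly. Their poses are not given: they have to be found in the camera images.
- filter_center (a point): the loose oil filter: a grey upright canister, round, 56 mm diameter, 75 mm tall, with a slightly domed top; this point is on its axis, half-way up (37.5 mm above its underside); z up along its axis
- bearing_center (a point): the loose ball bearing: a flat steel ring lying flat, 52 mm outside diameter, 24 mm bore, only 26 mm tall; this point is on its axis, half-way up (13 mm above its underside); z along its axis
- fitting_center (a point): the loose hexagon pipe fitting: steel, a hexagon foot 46 mm across flats (53 mm across corners) and 20 mm high with a round neck of 34 mm diameter above it, 60 mm tall in all; best gripped by the neck, 20 to 60 mm above the underside; this point is on its axis, half-way up (30 mm above its underside); z up along its axis
- carton_center (a point): the loose small cardboard box with a paper band: square, 46 x 46 mm, 66 mm tall; this point is at its centre (33 mm above its underside); x and y are square to its sides, z up
- filter_place (a point): centre of the 80 mm white-outlined square, flat and unwalled, at the front of the fixed blue tray whose rear holds two filters. On the tray's upper face, 8 mm above the table; z up, x to the tray's rear. Tray 180 (x) by 120 mm (y), front edge 48 mm before this point. The two stock pieces (75 mm tall, fixed) stand 98 mm behind it, 29 mm left and right; walls 30 mm high round them begin 66 mm behind it
- bearing_place (a point): centre of the 80 mm white-outlined square, flat and unwalled, at the front of the fixed blue tray whose rear holds two ball bearings. On the tray's upper face, 8 mm above the table; z up, x to the tray's rear. Tray 180 (x) by 120 mm (y), front edge 48 mm before this point. The two stock pieces (26 mm tall, fixed) stand 98 mm behind it, 29 mm left and right; walls 30 mm high round them begin 66 mm behind it
- fitting_place (a point): centre of the 80 mm white-outlined square, flat and unwalled, at the front of the fixed blue tray whose rear holds two hexagon fittings. On the tray's upper face, 8 mm above the table; z up, x to the tray's rear. Tray 180 (x) by 120 mm (y), front edge 48 mm before this point. The two stock pieces (60 mm tall, fixed) stand 98 mm behind it, 29 mm left and right; walls 30 mm high round them begin 66 mm behind it
- carton_place (a point): centre of the 80 mm white-outlined square, flat and unwalled, at the front of the fixed blue tray whose rear holds two small cardboard boxes. On the tray's upper face, 8 mm above the table; z up, x to the tray's rear. Tray 180 (x) by 120 mm (y), front edge 48 mm before this point. The two stock pieces (66 mm tall, fixed) stand 98 mm behind it, 29 mm left and right; walls 30 mm high round them begin 66 mm behind it
- mat_top (a point): centre of the upper face of the empty black rubber mat, 110 x 110 mm, 6 mm thick, fixed on the table: the free spot; z up, x and y along its sides
Things that resemble listed ones, but are neither listed nor needed, are in the scene too. Leave any blue look-alike of the part that bears filter_center alone.

How it is judged:
At the end, for the whole second after the job is handed in: filter, bearing, fitting and box each stand upright (within 0.12 rad) on the outlined square of the tray with their own kind, their centre within 15 mm of the square's centre and at resting height (within 5 mm), all at rest (horizontal distance between filter_center and filter_place below 0.015 m and z of filter_center in the frame of filter_place between 0.0325 and 0.0425 m and angle between each of filter_center, bearing_center, fitting_center, carton_center's own z axis and vertical below 0.12 rad and linear speed of each of filter, bearing, fitting, carton below 0.02 m/s and angular speed of each of filter, bearing, fitting, carton below 0.2 rad/s and horizontal distance between bearing_center and bearing_place below 0.015 m and z of bearing_center in the frame of bearing_place between 0.008 and 0.018 m and horizontal distance between fitting_center and fitting_place below 0.015 m and z of fitting_center in the frame of fitting_place between 0.025 and 0.035 m and horizontal distance between carton_center and carton_place below 0.015 m and z of carton_center in the frame of carton_place between 0.028 and 0.038 m); the robot touches nothing.
It fails at once if the filter is dropped or thrown (faster than 0.7 m/s while out of the fingers) (linear speed of filter above 0.7 m/s and contact force between the fingers and filter below 0.3 N).
It fails at once if the bearing is dropped or thrown (faster than 0.7 m/s while out of the fingers) (linear speed of bearing above 0.7 m/s and contact force between the fingers and bearing below 0.3 N).
It fails at once if the fitting is dropped or thrown (faster than 0.7 m/s while out of the fingers) (linear speed of fitting above 0.7 m/s and contact force between the fingers and fitting below 0.3 N).
It fails at once if the carton is dropped or thrown (faster than 0.7 m/s while out of the fingers) (linear speed of carton above 0.7 m/s and contact force between the fingers and carton below 0.3 N).
It also fails if it takes over 128 s, if anything falls off the work surface, if the arm or the gripper's body presses on something with over 40 N, if the wrist force passes 120 N, or if a joint passes its speed limit or range.

### The arm

A 6-joint arm with a two-finger parallel gripper is mounted at the origin on the work surface. World frame = base frame: x ahead of the robot, y to its left, z up, the work surface at z = 0. Lengths are in m, angles in rad, forces in N, time in s.
With the tool pointing down it reaches from about 0.35 to 0.725 m from the base axis. Payload 4.3 kg.
Tool frame: the origin (TCP) lies between the finger pads; the fingertips stand bot.tips_ahead ahead of it and the grasp point (between the pads) lies 3 mm ahead of it (bot.tips_ahead is the distance from the TCP to the fingertips, in m); z points along the fingers, y is the direction in which the jaws open and shut (so a half turn about z gives the same grasp; the last joint's range is limited). The gripper opens to 85 mm and grips with 20 to 120 N. Pads are 22 mm wide; open, the fingers measure 114 mm over their backs; the gripper's body (76 mm by 85 mm) begins 54 mm behind the grasp point. The pads swing forward as they close: fully open they stand 13 mm farther back than shut.
Start: joints at [1.224, 0.377, 0.081, 1.274, 0, 1.46], TCP at [0.135, 0.559, 0.253] pointing down, gripper open.
Joint ranges: [-2.72, 2.72], [-0.84, 1.66], [-1.02, 1.22], [-1.77, 2.12], [-1.37, 1.28], [-3.14, 3.14]. Speed limits (rad/s): [2.57, 2.57, 3.14, 3.14, 3.14, 3.14].

### API

Orientations are given as a unit quaternion [x, y, z, w].
In Python, from rig import sensors, snapshot, workorder, bot gives the robot as it stands.
- The arm moves only by the shell command python3 -m handwheel 'ROWS' [FORCE]. ROWS is text: rows parted by semicolons, each of 7 numbers parted by spaces: the shift along the tool's x, y, z in mm, then the turn, a rotation vector about the tool's x, y, z in degrees, then the closure, from 0 (fully open) to 1 (shut). In form: tx ty tz wx wy wz fingers; .... A call has 1 to 8 rows; each row is the pose to reach, as a shift and turn from the pose commanded when the call began, along the tool's axes at that moment; what a row does not reach only later rows make up. A row lasts 1/10 s, in which the tool goes at most 50 mm and 8.59 degrees, less where a joint would pass 70% of its speed; a pose out of reach is approached as far as the arm can. A call with a gripper value outside its range is refused whole. The fingers move at their own pace and stop on an object; FORCE is the grip in N (left out, the last holds). Time passes only in rows, so rows that repeat a pose let the fingers close. It gives the time, the measured TCP pose, the force and the opening at its end, in the units of the state.
- sensors.get_state(): the state, without advancing time (a new reading comes with each control period).
- snapshot(name): name is "side" or "top" or "wrist"; returns a dict with "color" (480x640x3 uint8, blue, green, red), "camera_matrix" (3x3 intrinsics, pixels), "k1" (the pictures are not rectified: a ray, as slopes to the right and down, at radius r is drawn at 1 + k1 r^2 times it, then the intrinsics apply), "R" (3x3) and "t" (3): a world point X has camera coordinates R X + t; the wrist camera has in their place "T_tool_cam" (4x4, takes a point from camera to tool coordinates, whose origin is the TCP and whose axes are the flange's). Camera axes: x right, y down, z forward; pixel columns grow to the right and rows downward; lengths in m; the calibration is good to about 2 mm. A picture is of the moment at which its call begins: read the wrist's pose just before it. There is no depth.
- workorder.sign_off(): hands the job in, once; it reports no verdict.
The state is a dict: "time": time; "qpos": joint angles; "joint_vel": joint speeds; "joint_efforts": joint torques, N m; "tcp_pos": TCP position; "eef_rot": TCP orientation; "force": force on the tool from outside, world axes, zero at the start; "torque": the same for the moment, N m; "opening": finger opening in m.
Only numpy, scipy, OpenCV 4.12 (cv2) and the standard library are available. Lean on these libraries where they do the work, as an engineer would, in place of code of your own. Each camera call takes 0.05 s, during which the arm holds its last target. There are 200 camera calls.

## Working session

There is one attempt and no reset: what is moved stays moved. The work goes in short steps, Python scripts to look and compute and a shell command to move; the robot and the scene stay as the last step left them, time stands still between calls to the robot, and variables do not carry over. Pictures are saved under pics/ and viewed, about 12 in all and at most 16, crops included, and the job is handed in when it is done.

```bash
mkdir -p pics; ls; python3 - <<'E'
from rig import sensors, snapshot, workorder, bot
import cv2
s=sensors.get_state()
for k in s: print(k,s[k])
print(bot.tips_ahead)
for n in ("top","side"):
    d=snapshot(n); cv2.imwrite(f"pics/{n}0.png",d["color"]); print(n,d["camera_matrix"],d["k1"],d["R"],d["t"])
E
```

```text
pics
time 0.0
qpos [1.22368473e+00 3.78089687e-01 7.96273731e-02 1.27440583e+00
 1.79804690e-05 1.46051560e+00]
joint_vel [ 0.00142845  0.00033786 -0.0015473   0.00057328 -0.00023682  0.00146142]
joint_efforts [-6.55135445e-04 -4.63599586e+01  2.69880152e+01  2.07095803e-02
 -2.05538058e-04 -1.99222868e-06]
tcp_pos [0.13467662 0.55837458 0.25234621]
eef_rot [ 1.18138832e-01  9.92996547e-01 -1.00689757e-03 -2.43604564e-04]
force [-0.15505693 -0.14481878  0.05676348]
torque [-0.01092268  0.00318333  0.04494543]
opening 0.08525571006678742
0.022
top [[471.18809577   0.         320.83515378]
 [  0.         471.18809577 238.08897214]
 [  0.           0.           1.        ]] -0.037507884908390965 [[ 0.02498962 -0.99966475 -0.00677503]
 [-0.98802819 -0.02366554 -0.15244747]
 [ 0.15223603  0.01050352 -0.98828835]] [0.06278143 0.5189643  1.01829244]
side [[476.0360362    0.         323.54009727]
 [  0.         476.0360362  240.04031367]
 [  0.           0.           1.        ]] -0.04250179530081832 [[ 0.88426115 -0.46698472  0.00273741]
 [-0.36228871 -0.68968868 -0.62695806]
 [ 0.29466779  0.55340293 -0.7790482 ]] [-0.41984817  0.25444365  0.95201295]
```

View pics/top0.png

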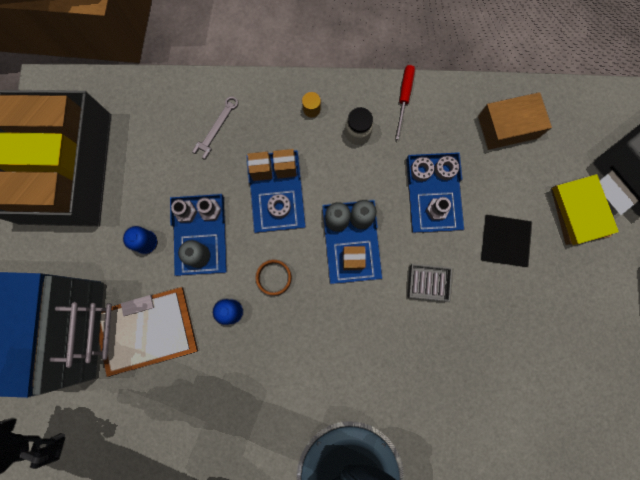

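View pics/side0.png

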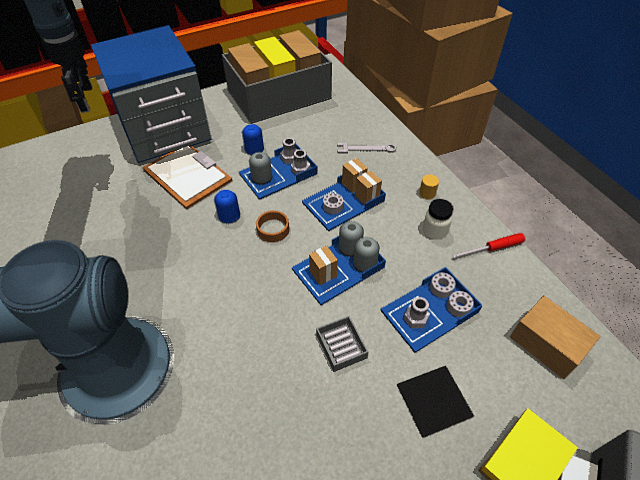

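The top view shows four trays:

- **A:** fittings stock, loose filter at (194,254).
- **B:** cartons stock, loose bearing at (278,205).
- **C:** filters stock, loose carton at (354,258).
- **D:** bearings stock, loose fitting at (440,207).

The mat is at (507,241). The blue canisters at (140,240) and (228,312) are look-alikes, so I'll leave them alone. The grey canister at (194,254) in the white square is the loose filter. Next I'll take enlarged crops.

```bash
python3 - <<'E'
import cv2
im=cv2.imread("pics/top0.png")
for n,x,y in (("a",160,145),("b",315,145)):
    c=cv2.resize(im[y:y+145,x:x+225 if n=="b" else x+155],None,fx=3.5 if n=="b" else 4,fy=3.5 if n=="b" else 4,interpolation=cv2.INTER_CUBIC)
    cv2.imwrite(f"pics/crop_{n}.png",c)
E
```

```text
(no output)
```

View pics/crop_a.png

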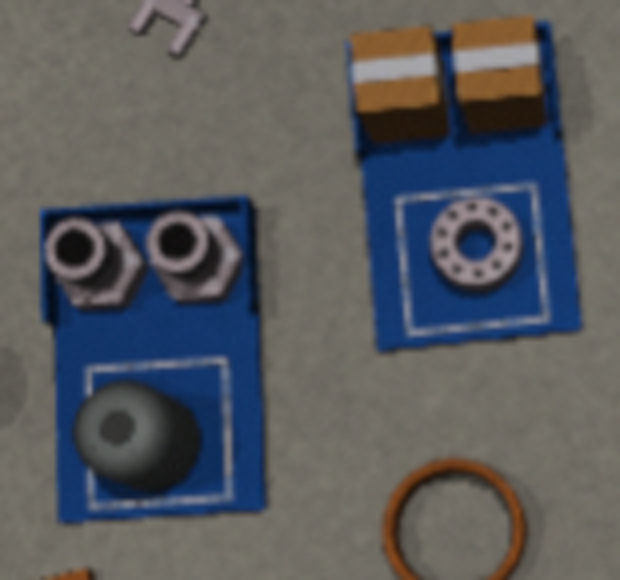

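View pics/crop_b.png

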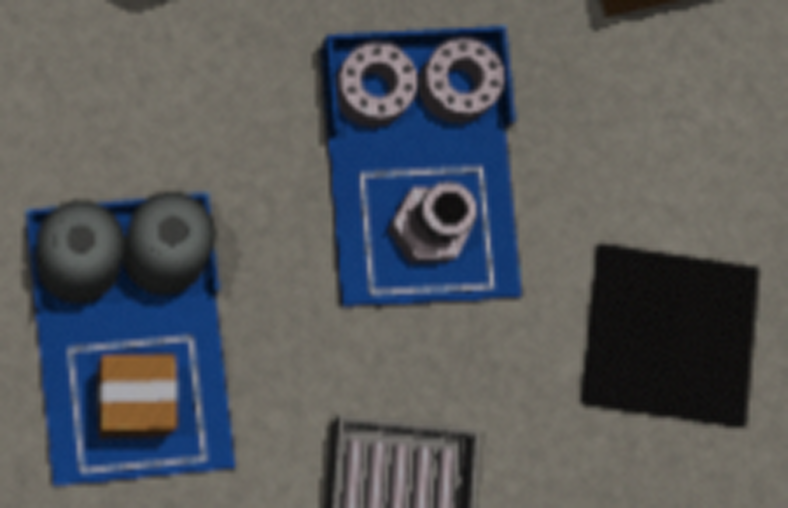

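```bash
cat > h.py <<'E'
import numpy as np, cv2
from scipy.spatial.transform import Rotation as Ro
def ray2w(d,px,z,R=None,t=None):
    "pixel(s) -> world points on plane z"
    R=d["R"] if R is None else R; t=d["t"] if t is None else t
    p=cv2.undistortPoints(np.array(px,float).reshape(-1,1,2),d["camera_matrix"],np.array([d["k1"],0,0,0.]))[:,0]
    v=np.c_[p,np.ones(len(p))]@R; c=-R.T@t
    return c+v*((z-c[2])/v[:,2])[:,None]
def wristRt(d,s):
    T=np.eye(4);T[:3,:3]=Ro.from_quat(s["eef_rot"]).as_matrix();T[:3,3]=s["tcp_pos"]
    W=np.linalg.inv(T@d["T_tool_cam"]); return W[:3,:3],W[:3,3]
def move(target,yaw=None):
    "shift in tool mm and turn in deg from the present pose to tool pointing down, tool y along yaw"
    from rig import sensors
    s=sensors.get_state(); R=Ro.from_quat(s["eef_rot"])
    out=R.inv().apply(np.array(target)-s["tcp_pos"])*1000
    y=R.as_matrix()[:,1]; cur=np.arctan2(y[1],y[0])
    yaw=cur if yaw is None else yaw
    yaw=cur+(yaw-cur+np.pi/2)%np.pi-np.pi/2
    zz=np.array([0,0,-1.]); yy=np.array([np.cos(yaw),np.sin(yaw),0]); 
    G=Ro.from_matrix(np.c_[np.cross(yy,zz),yy,zz])
    rv=np.degrees((R.inv()*G).as_rotvec())
    print("t",round(s["time"],2),"tcp",s["tcp_pos"].round(4) if hasattr(s["tcp_pos"],'round') else s["tcp_pos"],"yaw",np.degrees(cur).round(1),"op",round(s["opening"],4),"q6",round(s["qpos"][5],2),"| shift",out.round(1),"turn",rv.round(1))
E
python3 - <<'E'
from h import *
from rig import snapshot,sensors
d=snapshot("top")
A=lambda L:(np.array(L)+.5)/4+[160,145]-.5
B=lambda L:(np.array(L)+.5)/3.5+[315,145]-.5
S=dict(A=A([(89,371),(225,360),(230,497),(92,508)]),B=A([(398,198),(537,185),(547,319),(409,334)]),
C=B([(70,349),(192,340),(205,459),(84,471)]),D=B([(361,175),(482,168),(493,285),(371,293)]),M=B([(598,246),(758,268),(745,426),(583,404)]))
for k,v in S.items():
    w=ray2w(d,v,.006 if k=="M" else .008); 
    up=(w[0]+w[1]-w[2]-w[3])
    print(k,w.mean(0).round(4),"sides",[round(np.linalg.norm(w[i]-w[i-1])*1000,1) for i in range(4)],"yaw",np.degrees(np.arctan2(up[1],up[0])).round(1),"r",np.hypot(*w.mean(0)[:2]).round(3))
for n,p,z in (("filter",A([(118,428)]),.083),("bearing",A([(475,240)]),.034),("carton",B([(101,355),(175,354),(177,431),(101,433)]),.074),("fitting",B([(450,208)]),.068)):
    w=ray2w(d,p,z); print(n,w.mean(0).round(4),np.hypot(*w.mean(0)[:2]).round(3), w.round(3).tolist())
s=sensors.get_state(); print(snapshot("wrist")["T_tool_cam"].round(4))
y=Ro.from_quat(s["eef_rot"]).as_matrix(); print(y.round(3))
E
```

```text
A [0.4805 0.3559 0.008 ] sides [np.float64(80.0), np.float64(79.6), np.float64(80.0), np.float64(79.9)] yaw 5.3 r 0.598
B [0.588  0.1781 0.008 ] sides [np.float64(81.6), np.float64(82.1), np.float64(80.4), np.float64(80.7)] yaw 6.6 r 0.614
C [ 0.4727 -0.0017  0.008 ] sides [np.float64(80.9), np.float64(80.8), np.float64(78.9), np.float64(79.5)] yaw 7.2 r 0.473
D [ 0.5943 -0.1931  0.008 ] sides [np.float64(80.5), np.float64(81.8), np.float64(80.0), np.float64(81.7)] yaw 4.3 r 0.625
M [ 0.5272 -0.3556  0.006 ] sides [np.float64(107.3), np.float64(108.2), np.float64(107.2), np.float64(107.9)] yaw -7.0 r 0.636
filter [0.4744 0.358  0.083 ] 0.594 [[0.474, 0.358, 0.083]]
bearing [0.5933 0.1745 0.034 ] 0.618 [[0.593, 0.175, 0.034]]
carton [0.4725 0.002  0.074 ] 0.473 [[0.496, 0.026, 0.074], [0.497, -0.02, 0.074], [0.45, -0.022, 0.074], [0.447, 0.025, 0.074]]
fitting [ 0.5956 -0.1936  0.068 ] 0.626 [[0.596, -0.194, 0.068]]
[[ 7.000e-04 -9.506e-01 -3.104e-01  7.950e-02]
 [ 1.000e+00  4.000e-04  1.000e-03 -1.000e-03]
 [-8.000e-04 -3.104e-01  9.506e-01 -1.216e-01]
 [ 0.000e+00  0.000e+00  0.000e+00  1.000e+00]]
[[-0.972  0.235 -0.001]
 [ 0.235  0.972 -0.001]
 [ 0.    -0.002 -1.   ]]
```

Every outlined square measures about 80 mm per side, and each part lies near its square's centre, so the measurements agree. The parts form one cycle, so the order is: fitting to mat, bearing to D, carton to B, filter to C, fitting to A.

```bash
python3 - <<'E'
from h import *
for t in ((.18,.40,.25),(.42,.12,.25),(.5956,-.1936,.2)): move(t,np.radians(94.3))
E
```

```text
t 0.2 tcp [0.1348 0.5586 0.2527] yaw 76.4 op 0.085 q6 1.46 | shift [ -81.2 -143.6    2.9] turn [ -0.1  -0.  -17.9]
t 0.2 tcp [0.1348 0.5586 0.2527] yaw 76.4 op 0.085 q6 1.46 | shift [-380.2 -359.4    3.1] turn [ -0.1  -0.  -17.9]
t 0.2 tcp [0.1348 0.5586 0.2527] yaw 76.4 op 0.085 q6 1.46 | shift [-624.4 -623.    53.4] turn [ -0.1  -0.  -17.9]
```

```bash
python3 -m handwheel '-20 -36 0 0 0 0 0; -41 -72 0 0 0 0 0; -61 -108 0 0 0 0 0; -81 -144 0 0 0 -4 0; -111 -166 0 0 0 -8 0; -141 -187 0 0 0 -12 0; -171 -209 0 0 0 -15 0; -200 -230 0 0 0 -18 0'; python3 - <<'E'
from h import *
for t in ((.42,.12,.25),(.5956,-.1936,.2)): move(t,np.radians(94.3))
E
```

```text
time: 1.0
tcp_pos: [0.2759, 0.2871, 0.2533]
eef_rot: [-0.04, 0.999, 0.0, 0.0]
force: [0.1, -0.3, -0.0]
opening: 0.0856
t 1.0 tcp [0.2759 0.2871 0.2533] yaw 94.6 op 0.0856 q6 0.57 | shift [-130.3 -178.1    3.3] turn [0.  0.  0.3]
t 1.0 tcp [0.2759 0.2871 0.2533] yaw 94.6 op 0.0856 q6 0.57 | shift [-280.4 -504.7   53.3] turn [0.  0.  0.3]
```

```bash
python3 -m handwheel '-33 -44 0 0 0 0 0; -65 -89 0 0 0 0 0; -98 -134 0 0 0 0 0; -130 -178 0 0 0 0 0; -150 -222 0 0 0 0 0; -170 -265 0 0 0 0 0; -190 -308 0 0 0 0 0; -210 -350 0 0 0 0 0'; python3 -m handwheel '-18 -40 0 0 0 0 0; -36 -80 15 0 0 0 0; -53 -120 30 0 0 0 0; -70 -155 50 0 0 0 0; -70 -155 50 0 0 0 0;-70 -155 50 0 0 0 0'; python3 - <<'E'
from h import *
from rig import *
move((.5956,-.1936,.055),np.radians(94.3))
d=snapshot("wrist"); cv2.imwrite("pics/w1.png",d["color"])
E
```

```text
time: 1.8
tcp_pos: [0.5075, -0.0377, 0.2532]
eef_rot: [-0.038, 0.999, 0.0, 0.0]
force: [0.5, 0.0, -0.4]
opening: 0.0857
time: 2.4
tcp_pos: [0.588, -0.1851, 0.202]
eef_rot: [-0.038, 0.999, 0.001, -0.001]
force: [0.5, 0.4, 0.1]
opening: 0.0856
t 2.4 tcp [ 0.588  -0.1851  0.202 ] yaw 94.4 op 0.0856 q6 -0.48 | shift [ -7.3  -9.3 147. ] turn [ 0.1 -0.1  0.1]
```

View pics/w1.png

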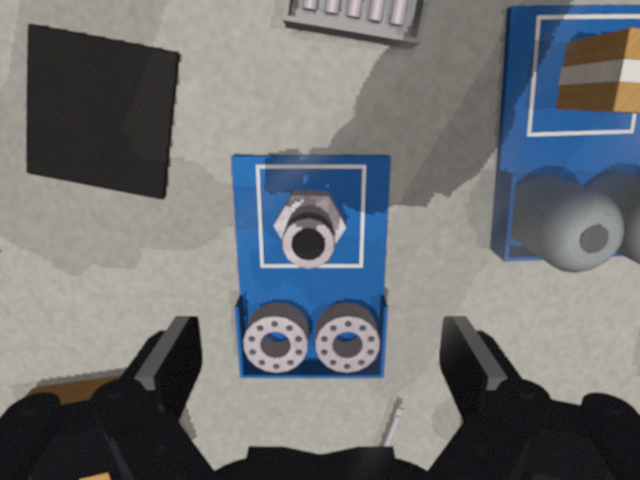

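The wrist view shows the fitting's neck top at (308,242) in the square with corners (258,167), (365,167), (366,267) and (261,267). The mat is at left, with corners (28,26), (180,51), (164,198) and (27,172).

```bash
python3 - <<'E'
from h import *
from rig import *
s=sensors.get_state();d=snapshot("wrist");R,t=wristRt(d,s)
w=ray2w(d,[(258,167),(365,167),(366,267),(261,267)],.008,R,t);print(w.mean(0).round(4))
print(ray2w(d,[(308,242)],.068,R,t).round(4))
print(ray2w(d,[(28,26),(180,51),(164,198),(27,172)],.006,R,t).mean(0).round(4))
move((.596,-.194,.055),np.radians(94.3))
E
```

```text
[ 0.5964 -0.1904  0.008 ]
[[ 0.5956 -0.1924  0.068 ]]
[ 0.5289 -0.355   0.006 ]
t 2.5 tcp [ 0.5884 -0.1839  0.2038] yaw 94.5 op 0.0853 q6 -0.48 | shift [ -6.8 -10.7 148.8] turn [0.  0.  0.2]
```

```bash
python3 -m handwheel '-7 -10 30 0 0 0 0; -7 -10 60 0 0 0 0; -7 -10 90 0 0 0 0; -7 -10 115 0 0 0 0; -7 -10 135 0 0 0 0; -7 -10 148 0 0 0 0; -7 -10 148 0 0 0 0;-7 -10 148 0 0 0 0' 50; python3 -m handwheel '0 0 0 0 0 0 0.9;0 0 0 0 0 0 0.9;0 0 0 0 0 0 0.9;0 0 0 0 0 0 0.9;0 0 0 0 0 0 0.9;0 0 0 0 0 0 0.9;0 0 0 0 0 0 0.9;0 0 0 0 0 0 0.9'; python3 -m handwheel '0 0 0 0 0 0 0.9;0 0 -5 0 0 0 0.9;0 0 -15 0 0 0 0.9;0 0 -30 0 0 0 0.9;0 0 -50 0 0 0 0.9; 0 0 -75 0 0 0 0.9; 0 0 -75 0 0 0 0.9'; python3 - <<'E'
from h import *
for z in (.12,.055): move((.528,-.3555,z),np.radians(94.3))
E
```

```text
time: 3.3
tcp_pos: [0.5969, -0.1939, 0.0565]
eef_rot: [-0.039, 0.999, -0.0, 0.001]
force: [-0.9, -0.2, 1.2]
opening: 0.0856
time: 4.1
tcp_pos: [0.597, -0.1942, 0.0561]
eef_rot: [-0.039, 0.999, 0.0, 0.001]
force: [0.2, 1.7, 6.4]
opening: 0.033
time: 4.8
tcp_pos: [0.5986, -0.1954, 0.1339]
eef_rot: [-0.039, 0.999, -0.001, 0.003]
force: [0.5, -0.6, -3.3]
opening: 0.0328
t 4.8 tcp [ 0.5986 -0.1954  0.1339] yaw 94.4 op 0.0328 q6 -0.49 | shift [  82.8 -154.1   14. ] turn [-0.2  0.3  0.1]
t 4.8 tcp [ 0.5986 -0.1954  0.1339] yaw 94.4 op 0.0328 q6 -0.49 | shift [  83.1 -153.9   79. ] turn [-0.2  0.3  0.1]
```

```bash
python3 -m handwheel '15 -26 0 0 0 0 0.9;30 -55 0 0 0 0 0.9;48 -90 0 0 0 0 0.9;66 -122 0 0 0 0 0.9; 79 -146 0 0 0 0 0.9; 83 -154 0 0 0 0 0.9; 83 -154 15 0 0 0 0.9;83 -154 40 0 0 0 0.9'; python3 -m handwheel '0 0 10 0 0 0 0.9;0 0 20 0 0 0 0.9;0 0 26 0 0 0 0.9;0 0 31 0 0 0 0.9;0 0 34 0 0 0 0.9;0 0 34 0 0 0 0.9'; python3 - <<'E'
from h import *
move((.528,-.3555,.0545),np.radians(94.3))
E
```

```text
time: 5.6
tcp_pos: [0.5266, -0.3552, 0.0907]
eef_rot: [-0.038, 0.999, -0.001, 0.001]
force: [1.1, 0.6, -3.3]
opening: 0.0327
time: 6.2
tcp_pos: [0.5257, -0.3542, 0.0563]
eef_rot: [-0.039, 0.999, 0.0, 0.0]
force: [-0.4, 0.4, -3.8]
opening: 0.0326
t 6.2 tcp [ 0.5257 -0.3542  0.0563] yaw 94.4 op 0.0326 q6 -0.77 | shift [-2.2 -1.5  1.8] turn [0.  0.  0.1]
```

```bash
python3 -m handwheel '0 0 1 0 0 0 0.9;0 0 2 0 0 0 0.9;0 0 2.5 0 0 0 0.9;0 0 2.5 0 0 0 0.9'
```

```text
time: 6.6
tcp_pos: [0.5258, -0.3544, 0.0542]
eef_rot: [-0.039, 0.999, -0.0, 0.0]
force: [-1.5, -0.2, -2.2]
opening: 0.0327
```

```bash
python3 -m handwheel '0 0 0.5 0 0 0 0.9;0 0 0.5 0 0 0 0.6;0 0 0.5 0 0 0 0.3;0 0 0.5 0 0 0 0;0 0 0.5 0 0 0 0;0 0 0.5 0 0 0 0;0 0 0.5 0 0 0 0'; python3 -m handwheel '0 0 -10 0 0 0 0;0 0 -30 0 0 0 0;0 0 -60 0 0 0 0;0 0 -100 0 0 0 0;0 0 -140 0 0 0 0;0 0 -140 0 0 0 0'; python3 - <<'E'
from h import *
for t in ((.6,-.1,.2),(.593,.1745,.2),(.593,.1745,.033)): move(t,np.radians(96.6))
E
```

```text
time: 7.3
tcp_pos: [0.5256, -0.3542, 0.0533]
eef_rot: [-0.039, 0.999, 0.0, 0.0]
force: [-0.0, -0.3, 0.6]
opening: 0.0857
time: 7.9
tcp_pos: [0.5285, -0.3567, 0.2011]
eef_rot: [-0.039, 0.999, -0.004, 0.005]
force: [0.8, -1.5, 0.5]
opening: 0.0854
t 7.9 tcp [ 0.5285 -0.3567  0.2011] yaw 94.4 op 0.0854 q6 -0.77 | shift [-9.110e+01  2.504e+02 -2.000e-01] turn [-0.5  0.5 -2.2]
t 7.9 tcp [ 0.5285 -0.3567  0.2011] yaw 94.4 op 0.0854 q6 -0.77 | shift [-105.4  524.6   -2.5] turn [-0.5  0.5 -2.2]
t 7.9 tcp [ 0.5285 -0.3567  0.2011] yaw 94.4 op 0.0854 q6 -0.77 | shift [-103.8  526.   164.5] turn [-0.5  0.5 -2.2]
```

```bash
python3 -m handwheel '-12 30 0 0 0 0 0;-27 75 0 0 0 0 0;-43 120 0 0 0 -1 0;-60 165 0 0 0 -1 0;-77 210 0 0 0 -2 0;-91 250 0 0 0 -2 0;-94 295 0 0 0 -2 0;-96 340 0 0 0 -2 0'; python3 -m handwheel '-2 45 0 0 0 0 0;-4 90 0 0 0 0 0;-6 135 0 0 0 0 0;-8 175 0 0 0 0 0;-9 184 0 0 0 0 0;-9 184 0 0 0 0 0;-9 184 0 0 0 0 0'; python3 - <<'E'
from h import *
from rig import *
move((.593,.1745,.033),np.radians(96.6))
d=snapshot("wrist"); cv2.imwrite("pics/w2.png",d["color"])
E
```

```text
time: 8.7
tcp_pos: [0.5951, -0.006, 0.1934]
eef_rot: [-0.056, 0.998, 0.0, 0.0]
force: [0.7, -0.8, -0.2]
opening: 0.0853
time: 9.4
tcp_pos: [0.5834, 0.1752, 0.1933]
eef_rot: [-0.056, 0.998, -0.0, -0.0]
force: [0.2, -0.5, -0.9]
opening: 0.0854
t 9.4 tcp [0.5834 0.1752 0.1933] yaw 96.4 op 0.0854 q6 0.08 | shift [ -9.5  -1.7 160.3] turn [-0.  -0.  -0.2]
```

View pics/w2.png

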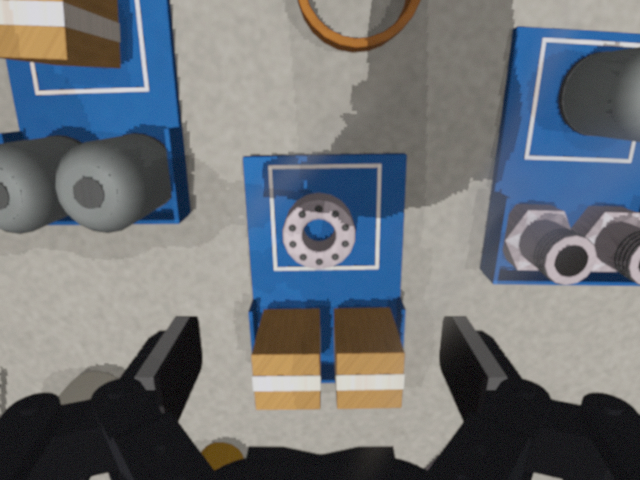

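The bearing's top ring is centred at (319,231), in the square with corners (269,165), (382,166), (380,269) and (273,269).

```bash
python3 - <<'E'
from h import *
from rig import *
s=sensors.get_state();d=snapshot("wrist");R,t=wristRt(d,s)
w=ray2w(d,[(269,165),(382,166),(380,269),(273,269)],.008,R,t);print(w.mean(0).round(4))
b=ray2w(d,[(319,231)],.034,R,t)[0];print(b.round(4))
move((.5935,.174,.0335),np.radians(96.6))
E
```

```text
[0.5886 0.1788 0.008 ]
[0.5905 0.1737 0.034 ]
t 9.5 tcp [0.5836 0.1745 0.1933] yaw 96.3 op 0.0854 q6 0.08 | shift [ -9.9  -1.5 159.8] turn [-0.  -0.  -0.3]
```

```bash
python3 -m handwheel '-8 -1 30 0 0 0 0; -8 -1 60 0 0 0 0; -8 -1 90 0 0 0 0; -8 -1 115 0 0 0 0; -8 -1 138 0 0 0 0; -8 -1 153 0 0 0 0; -8 -1 160 0 0 0 0;-8 -1 160 0 0 0 0' 60; python3 -m handwheel '0 0 0 0 0 0 0.8;0 0 0 0 0 0 0.8;0 0 0 0 0 0 0.8;0 0 0 0 0 0 0.8;0 0 0 0 0 0 0.8;0 0 0 0 0 0 0.8;0 0 0 0 0 0 0.8;0 0 0 0 0 0 0.8'; python3 -m handwheel '0 0 0 0 0 0 0.8;0 0 -5 0 0 0 0.8;0 0 -15 0 0 0 0.8;0 0 -30 0 0 0 0.8;0 0 -60 0 0 0 0.8; 0 0 -100 0 0 0 0.8; 0 0 -130 0 0 0 0.8; 0 0 -130 0 0 0 0.8'; python3 - <<'E'
from h import *
for z in (.15,.033): move((.595,-.1925,z),np.radians(94.3))
E
```

```text
time: 10.3
tcp_pos: [0.5908, 0.1747, 0.0324]
eef_rot: [-0.055, 0.998, -0.0, -0.001]
force: [-0.7, -1.3, -0.4]
opening: 0.0856
time: 11.1
tcp_pos: [0.5927, 0.1759, 0.0353]
eef_rot: [-0.056, 0.998, -0.0, 0.002]
force: [-0.7, -1.5, 5.8]
opening: 0.0501
time: 11.9
tcp_pos: [0.5948, 0.1767, 0.1694]
eef_rot: [-0.056, 0.998, 0.001, 0.005]
force: [0.6, 0.5, -2.4]
opening: 0.0504
t 11.9 tcp [0.5948 0.1767 0.1694] yaw 96.4 op 0.0504 q6 0.07 | shift [  41.4 -366.9   18.6] turn [0.1 0.6 2.1]
t 11.9 tcp [0.5948 0.1767 0.1694] yaw 96.4 op 0.0504 q6 0.07 | shift [  42.6 -367.   135.6] turn [0.1 0.6 2.1]
```

```bash
python3 -m handwheel '3 -25 0 0 0 0 0.8;7 -65 0 0 0 1 0.8;12 -110 0 0 0 1 0.8;17 -155 0 0 0 2 0.8;22 -200 0 0 0 2 0.8;27 -245 0 0 0 2 0.8;32 -290 0 0 0 2 0.8;37 -330 0 0 0 2 0.8'; python3 -m handwheel '3 -25 0 0 0 0 0.8;4 -36 0 0 0 0 0.8;4 -36 15 0 0 0 0.8;4 -36 45 0 0 0 0.8;4 -36 75 0 0 0 0.8;4 -36 100 0 0 0 0.8;4 -36 100 0 0 0 0.8'; python3 - <<'E'
from h import *
from rig import *
move((.595,-.192,.036),np.radians(94.3))
E
```

```text
time: 12.7
tcp_pos: [0.5906, -0.158, 0.162]
eef_rot: [-0.038, 0.999, 0.0, -0.001]
force: [0.2, 0.7, -2.2]
opening: 0.0502
time: 13.4
tcp_pos: [0.5865, -0.1895, 0.0585]
eef_rot: [-0.039, 0.999, 0.002, -0.004]
force: [-0.9, 0.2, -1.7]
opening: 0.0504
t 13.4 tcp [ 0.5865 -0.1895  0.0585] yaw 94.5 op 0.0504 q6 -0.49 | shift [-8.4 -3.2 22.4] turn [ 0.3 -0.5  0.2]
```

```bash
python3 -m handwheel '-4 -2 4 0 0 0 0.8;-8 -3 10 0 0 0 0.8;-8 -3 15 0 0 0 0.8;-8 -3 18 0 0 0 0.8;-8 -3 20 0 0 0 0.8;-8 -3 20 0 0 0 0.8;-8 -3 20 0 0 0 0.8'; python3 - <<'E'
from h import *
move((.595,-.192,.035),np.radians(94.3))
E
```

```text
time: 14.1
tcp_pos: [0.5986, -0.1948, 0.0435]
eef_rot: [-0.039, 0.999, -0.0, 0.0]
force: [0.2, 0.4, -3.4]
opening: 0.0505
t 14.1 tcp [ 0.5986 -0.1948  0.0435] yaw 94.4 op 0.0505 q6 -0.49 | shift [3.4 3.  8.5] turn [-0.   0.   0.1]
```

```bash
python3 -m handwheel '1 1 2 0 0 0 0.8;3 2 4 0 0 0 0.8;3 2 6 0 0 0 0.8;3 2 7 0 0 0 0.8;3 2 7 0 0 0 0.8;3 2 7 0 0 0 0.8'; python3 -m handwheel '0 0 1 0 0 0 0.8;0 0 1 0 0 0 0.8;0 0 1 0 0 0 0.8'
```

```text
time: 14.7
tcp_pos: [0.5955, -0.1929, 0.0363]
eef_rot: [-0.039, 0.999, 0.0, 0.0]
force: [-0.1, -0.1, -2.4]
opening: 0.0504
time: 15.0
tcp_pos: [0.5956, -0.193, 0.0353]
eef_rot: [-0.039, 0.999, -0.0, 0.0]
force: [0.4, 0.8, -1.7]
opening: 0.0503
```

```bash
python3 -m handwheel '0 0 1 0 0 0 0.8;0 0 1 0 0 0 0.8;0 0 1.5 0 0 0 0.8;0 0 1.5 0 0 0 0.8'; python3 -m handwheel '0 0 0 0 0 0 0.6;0 0 0 0 0 0 0.4;0 0 0 0 0 0 0.2;0 0 0 0 0 0 0;0 0 0 0 0 0 0;0 0 0 0 0 0 0'; python3 -m handwheel '0 0 -10 0 0 0 0;0 0 -30 0 0 0 0;0 0 -60 0 0 0 0;0 0 -100 0 0 0 0;0 0 -140 0 0 0 0;0 0 -165 0 0 0 0; 0 0 -165 0 0 0 0;0 0 -165 0 0 0 0'; python3 - <<'E'
from h import *
from rig import *
for z in (.2,.05): move((.4725,.002,z),np.radians(91.5))
d=snapshot("wrist"); cv2.imwrite("pics/w3.png",d["color"])
E
```

```text
time: 15.4
tcp_pos: [0.5956, -0.193, 0.0353]
eef_rot: [-0.039, 0.999, -0.0, 0.0]
force: [-3.7, 1.5, 7.6]
opening: 0.0505
time: 16.0
tcp_pos: [0.5955, -0.193, 0.0336]
eef_rot: [-0.039, 0.999, 0.0, 0.0]
force: [-0.1, 1.0, 0.2]
opening: 0.085
time: 16.8
tcp_pos: [0.596, -0.1932, 0.1998]
eef_rot: [-0.039, 0.999, -0.0, 0.001]
force: [0.8, 0.1, -1.1]
opening: 0.0852
t 16.8 tcp [ 0.596  -0.1932  0.1998] yaw 94.4 op 0.0852 q6 -0.49 | shift [108.  204.1  -0.6] turn [-0.1  0.1  2.9]
t 16.8 tcp [ 0.596  -0.1932  0.1998] yaw 94.4 op 0.0852 q6 -0.49 | shift [108.3 204.3 149.4] turn [-0.1  0.1  2.9]
```

View pics/w3.png

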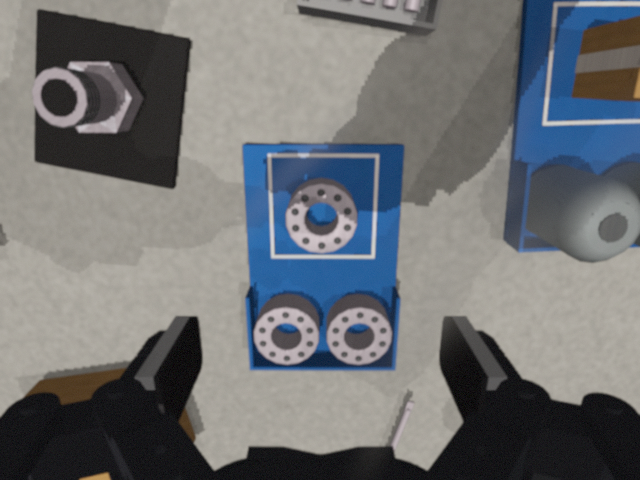

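The bearing sits centred in D's square, at about (321,215). The fitting stands upright on the mat. Carton next.

```bash
python3 -m handwheel '18 34 0 0 0 0 0;39 74 0 0 0 1 0;60 114 0 0 0 2 0;81 154 0 0 0 3 0;100 190 0 0 0 3 0;108 204 0 0 0 3 0;108 204 0 0 0 3 0;108 204 0 0 0 3 0'; python3 - <<'E'
from h import *
from rig import *
move((.4725,.002,.048),np.radians(91.5))
s=sensors.get_state();d=snapshot("wrist"); cv2.imwrite("pics/w4.png",d["color"])
E
```

```text
time: 17.65
tcp_pos: [0.4722, 0.0017, 0.1982]
eef_rot: [-0.013, 1.0, -0.0, -0.0]
force: [0.3, 0.4, 0.2]
opening: 0.0857
t 17.65 tcp [0.4722 0.0017 0.1982] yaw 91.4 op 0.0857 q6 -0.16 | shift [ -0.4   0.4 150.2] turn [-0.  -0.  -0.1]
```

View pics/w4.png

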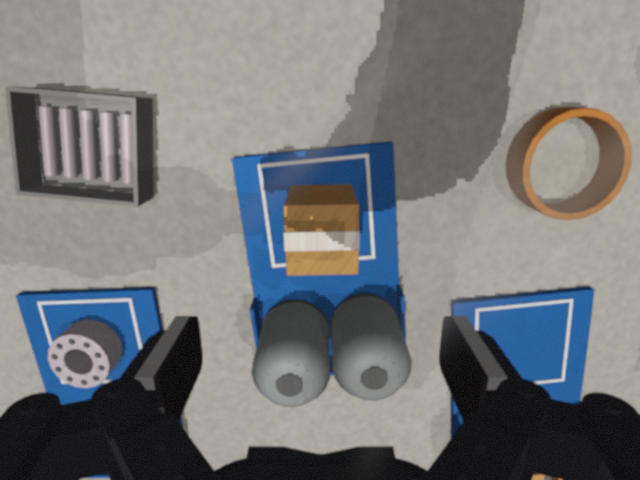

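The carton's top face spans about (284,208) to (359,275). Square C's corners are at (258,165), (370,155), (376,257) and (273,268).

```bash
python3 - <<'E'
from h import *
from rig import *
s=sensors.get_state();d=snapshot("wrist");R,t=wristRt(d,s)
w=ray2w(d,[(258,165),(370,155),(376,257),(273,268)],.008,R,t);print(w.mean(0).round(4))
b=ray2w(d,[(287,275),(359,274),(359,209),(284,210)],.074,R,t);print(b.round(4),b.mean(0))
move((.4725,.002,.048),np.radians(91.5))
E
```

```text
[ 4.749e-01 -4.000e-04  8.000e-03]
[[ 0.4988 -0.0202  0.074 ]
 [ 0.497   0.0257  0.074 ]
 [ 0.4543  0.0234  0.074 ]
 [ 0.4561 -0.022   0.074 ]] [0.47654069 0.00171773 0.074     ]
t 17.75 tcp [0.4728 0.0011 0.1985] yaw 91.4 op 0.0852 q6 -0.16 | shift [  0.3   0.9 150.5] turn [-0.   0.  -0.1]
```

```bash
python3 -m handwheel '-1 1 30 0 0 0 0; -1 1 60 0 0 0 0; -1 1 90 0 0 0 0; -1 1 115 0 0 0 0; -1 1 135 0 0 0 0; -1 1 148 0 0 0 0; -1 1 148 0 0 0 0;-1 1 148 0 0 0 0' 35; python3 -m handwheel '0 0 0 0 0 0 0.8;0 0 0 0 0 0 0.8;0 0 0 0 0 0 0.8;0 0 0 0 0 0 0.8;0 0 0 0 0 0 0.8;0 0 0 0 0 0 0.8;0 0 0 0 0 0 0.8;0 0 0 0 0 0 0.8'; python3 -m handwheel '0 0 0 0 0 0 0.8;0 0 -5 0 0 0 0.8;0 0 -15 0 0 0 0.8;0 0 -30 0 0 0 0.8;0 0 -60 0 0 0 0.8; 0 0 -100 0 0 0 0.8; 0 0 -130 0 0 0 0.8; 0 0 -130 0 0 0 0.8'; python3 - <<'E'
from h import *
for z in (.18,.05): move((.588,.1785,z),np.radians(96.6))
E
```

```text
time: 18.55
tcp_pos: [0.4736, 0.0023, 0.0507]
eef_rot: [-0.012, 1.0, 0.0, -0.0]
force: [-0.1, -1.1, -0.2]
opening: 0.0852
time: 19.35
tcp_pos: [0.4739, 0.003, 0.0517]
eef_rot: [-0.013, 1.0, -0.0, 0.001]
force: [0.5, -0.4, 6.4]
opening: 0.0457
time: 20.15
tcp_pos: [0.4759, 0.0028, 0.1856]
eef_rot: [-0.013, 1.0, -0.001, 0.004]
force: [0.7, -0.1, -2.2]
opening: 0.0453
t 20.15 tcp [0.4759 0.0028 0.1856] yaw 91.4 op 0.0453 q6 -0.15 | shift [-116.4  172.8    6.4] turn [-0.1  0.5 -5.2]
t 20.15 tcp [0.4759 0.0028 0.1856] yaw 91.4 op 0.0453 q6 -0.15 | shift [-115.3  173.   136.4] turn [-0.1  0.5 -5.2]
```

```bash
python3 -m handwheel '-15 22 0 0 0 0 0.8;-40 60 0 0 0 -2 0.8;-65 97 0 0 0 -4 0.8;-90 134 0 0 0 -5 0.8;-108 162 0 0 0 -5 0.8;-116 173 0 0 0 -5 0.8;-116 173 10 0 0 -5 0.8;-116 173 25 0 0 -5 0.8'; python3 -m handwheel '0 0 25 0 0 0 0.8;0 0 50 0 0 0 0.8;0 0 70 0 0 0 0.8;0 0 85 0 0 0 0.8;0 0 92 0 0 0 0.8;0 0 92 0 0 0 0.8;0 0 92 0 0 0 0.8'; python3 - <<'E'
from h import *
from rig import *
move((.588,.1785,.052),np.radians(96.6))
E
```

```text
time: 20.95
tcp_pos: [0.5844, 0.1788, 0.1549]
eef_rot: [-0.056, 0.998, -0.0, -0.0]
force: [0.3, -0.2, -0.9]
opening: 0.0457
time: 21.65
tcp_pos: [0.5845, 0.1785, 0.0641]
eef_rot: [-0.056, 0.998, -0.0, 0.0]
force: [1.0, 0.6, -1.1]
opening: 0.0457
t 21.65 tcp [0.5845 0.1785 0.0641] yaw 96.4 op 0.0457 q6 0.08 | shift [-3.5 -0.4 12.1] turn [-0.   0.  -0.2]
```

```bash
python3 -m handwheel '-2 0 3 0 0 0 0.8;-3 0 6 0 0 0 0.8;-3 0 9 0 0 0 0.8;-3 0 10.5 0 0 0 0.8;-3 0 11.5 0 0 0 0.8;-3 0 12.5 0 0 0 0.8;-3 0 12.5 0 0 0 0.8'; python3 -m handwheel '0 0 1 0 0 0 0.8;0 0 1 0 0 0 0.8;0 0 1 0 0 0 0.8'
```

```text
time: 22.35
tcp_pos: [0.5875, 0.1793, 0.0517]
eef_rot: [-0.056, 0.998, 0.0, 0.0]
force: [-0.9, -0.4, 1.6]
opening: 0.0457
time: 22.65
tcp_pos: [0.5875, 0.1793, 0.0517]
eef_rot: [-0.056, 0.998, 0.0, 0.0]
force: [-4.9, -0.8, 10.0]
opening: 0.046
```

```bash
python3 -m handwheel '0 0 -0.5 0 0 0 0.6;0 0 -0.5 0 0 0 0.4;0 0 -0.5 0 0 0 0.2;0 0 -0.5 0 0 0 0;0 0 -0.5 0 0 0 0;0 0 -0.5 0 0 0 0'; python3 -m handwheel '0 0 -10 0 0 0 0;0 0 -30 0 0 0 0;0 0 -60 0 0 0 0;0 0 -100 0 0 0 0;0 0 -140 0 0 0 0;0 0 -160 0 0 0 0; 0 0 -160 0 0 0 0;0 0 -160 0 0 0 0'; python3 - <<'E'
from h import *
from rig import *
move((.4745,.358,.21),np.radians(95.3))
E
```

```text
time: 23.25
tcp_pos: [0.5876, 0.1793, 0.0506]
eef_rot: [-0.056, 0.998, 0.0, -0.0]
force: [0.6, 0.1, -0.6]
opening: 0.0852
time: 24.05
tcp_pos: [0.5878, 0.1793, 0.2112]
eef_rot: [-0.056, 0.998, 0.0, 0.001]
force: [-0.1, 0.1, 0.1]
opening: 0.0854
t 24.05 tcp [0.5878 0.1793 0.2112] yaw 96.4 op 0.0854 q6 0.08 | shift [ 92.6 190.2   1.1] turn [0.  0.1 1.1]
```

```bash
python3 -m handwheel '15 31 0 0 0 0 0;34 70 0 0 0 1 0;53 110 0 0 0 1 0;72 149 0 0 0 1 0;87 180 0 0 0 1 0;92 190 0 0 0 1 0;92 190 0 0 0 1 0;92 190 0 0 0 1 0'; python3 - <<'E'
from h import *
from rig import *
move((.4745,.358,.05),np.radians(95.3))
s=sensors.get_state();d=snapshot("wrist"); cv2.imwrite("pics/w5.png",d["color"])
E
```

```text
time: 24.85
tcp_pos: [0.4749, 0.3568, 0.2097]
eef_rot: [-0.047, 0.999, -0.001, -0.001]
force: [0.7, -1.0, -0.2]
opening: 0.0853
t 24.85 tcp [0.4749 0.3568 0.2097] yaw 95.4 op 0.0853 q6 0.44 | shift [1.000e-01 1.500e+00 1.597e+02] turn [-0.1 -0.1  0.1]
```

View pics/w5.png

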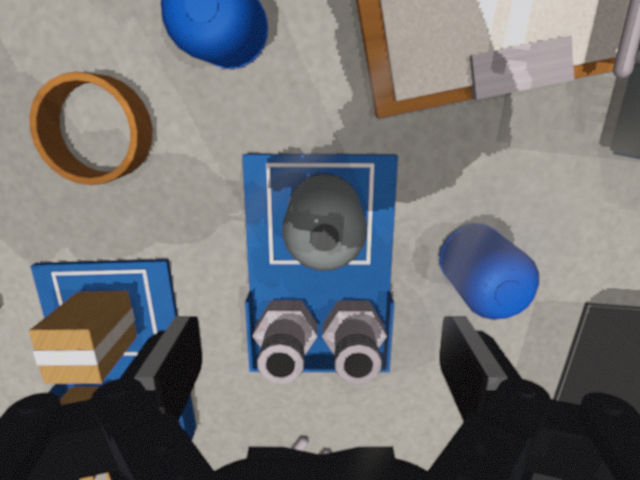

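This is the grey filter, with its dome disc at (324,237) in square A, corners (267,165), (375,165), (371,264) and (270,264). The blue look-alikes are well clear.

```bash
python3 - <<'E'
from h import *
from rig import *
s=sensors.get_state();d=snapshot("wrist");R,t=wristRt(d,s)
w=ray2w(d,[(267,165),(375,165),(371,264),(270,264)],.008,R,t);print(w.mean(0).round(4))
b=ray2w(d,[(324,237)],.083,R,t);print(b.round(4))
T=snapshot("top");print("blue y approx",ray2w(T,[(137,241)],.07))
move((.4745,.358,.05),np.radians(95.3))
E
```

```text
[0.483  0.3566 0.008 ]
[[0.476 0.358 0.083]]
blue y approx [[0.49650346 0.47896086 0.07      ]]
t 25.0 tcp [0.4757 0.3565 0.2105] yaw 95.3 op 0.0854 q6 0.44 | shift [  1.    1.7 160.5] turn [-0. -0.  0.]
```

```bash
python3 -m handwheel '0 1.5 30 0 0 0 0; 0 1.5 60 0 0 0 0; 0 1.5 90 0 0 0 0; 0 1.5 118 0 0 0 0; 0 1.5 140 0 0 0 0; 0 1.5 155 0 0 0 0; 0 1.5 160 0 0 0 0;0 1.5 160 0 0 0 0' 50; python3 -m handwheel '0 0 0 0 0 0 0.7;0 0 0 0 0 0 0.7;0 0 0 0 0 0 0.7;0 0 0 0 0 0 0.7;0 0 0 0 0 0 0.7;0 0 0 0 0 0 0.7;0 0 0 0 0 0 0.7;0 0 0 0 0 0 0.7'; python3 -m handwheel '0 0 0 0 0 0 0.7;0 0 -5 0 0 0 0.7;0 0 -15 0 0 0 0.7;0 0 -30 0 0 0 0.7;0 0 -60 0 0 0 0.7; 0 0 -100 0 0 0 0.7; 0 0 -140 0 0 0 0.7; 0 0 -140 0 0 0 0.7'; python3 - <<'E'
from h import *
for z in (.19,.05): move((.474,-.001,z),np.radians(97.2))
E
```

```text
time: 25.8
tcp_pos: [0.4748, 0.3583, 0.0502]
eef_rot: [-0.047, 0.999, -0.0, -0.001]
force: [-0.8, 0.1, -0.2]
opening: 0.0856
time: 26.6
tcp_pos: [0.476, 0.3598, 0.0524]
eef_rot: [-0.047, 0.999, 0.001, 0.002]
force: [0.1, -0.7, 5.5]
opening: 0.0549
time: 27.4
tcp_pos: [0.4777, 0.3613, 0.1977]
eef_rot: [-0.047, 0.999, 0.003, 0.005]
force: [0.5, 0.2, -2.7]
opening: 0.0546
t 27.4 tcp [0.4777 0.3613 0.1977] yaw 95.4 op 0.0546 q6 0.45 | shift [  38.1 -360.3    5.5] turn [ 0.3  0.6 -1.8]
t 27.4 tcp [0.4777 0.3613 0.1977] yaw 95.4 op 0.0546 q6 0.45 | shift [  39.5 -361.   145.5] turn [ 0.3  0.6 -1.8]
```

```bash
python3 -m handwheel '3 -25 0 0 0 0 0.7;7 -65 0 0 0 0 0.7;12 -110 0 0 0 -1 0.7;17 -155 0 0 0 -1 0.7;22 -200 0 0 0 -2 0.7;27 -245 0 0 0 -2 0.7;32 -290 0 0 0 -2 0.7;36 -330 0 0 0 -2 0.7'; python3 -m handwheel '3 -25 0 0 0 0 0.7;3 -31 0 0 0 0 0.7;3 -31 15 0 0 0 0.7;3 -31 45 0 0 0 0.7;3 -31 75 0 0 0 0.7;3 -31 100 0 0 0 0.7;3 -31 115 0 0 0 0.7;3 -31 115 0 0 0 0.7'; python3 - <<'E'
from h import *
from rig import *
move((.474,-.001,.0515),np.radians(97.2))
E
```

```text
time: 28.2
tcp_pos: [0.4689, 0.0255, 0.1901]
eef_rot: [-0.065, 0.998, 0.0, -0.001]
force: [0.3, 1.1, -2.8]
opening: 0.0546
time: 29.0
tcp_pos: [0.4683, -0.0025, 0.0732]
eef_rot: [-0.065, 0.998, 0.001, -0.003]
force: [-0.1, -0.2, -2.4]
opening: 0.0547
t 29.0 tcp [ 0.4683 -0.0025  0.0732] yaw 97.5 op 0.0547 q6 -0.27 | shift [-6.   0.7 21.7] turn [ 0.1 -0.3  0.3]
```

```bash
python3 -m handwheel '-2 0 4 0 0 0 0.7;-4 0 8 0 0 0 0.7;-4 0 12 0 0 0 0.7;-4 0 15 0 0 0 0.7;-4 0 15 0 0 0 0.7;-4 0 15 0 0 0 0.7'; python3 - <<'E'
from h import *
move((.474,-.001,.0515),np.radians(97.2))
E
```

```text
time: 29.6
tcp_pos: [0.4751, -0.0033, 0.0609]
eef_rot: [-0.065, 0.998, 0.0, 0.0]
force: [-0.0, -0.0, -1.9]
opening: 0.0545
t 29.6 tcp [ 0.4751 -0.0033  0.0609] yaw 97.4 op 0.0545 q6 -0.27 | shift [0.8 2.4 9.4] turn [0.  0.  0.2]
```

```bash
python3 -m handwheel '0 1 2 0 0 0 0.7;0 2 4 0 0 0 0.7;0 2 6 0 0 0 0.7;0 2 7.5 0 0 0 0.7;0 2 8.5 0 0 0 0.7;0 2 8.5 0 0 0 0.7;0 2 8.5 0 0 0 0.7'; python3 -m handwheel '0 0 1 0 0 0 0.7;0 0 1 0 0 0 0.7;0 0 1 0 0 0 0.7'
```

```text
time: 30.3
tcp_pos: [0.4748, -0.0013, 0.0524]
eef_rot: [-0.065, 0.998, 0.0, -0.0]
force: [-1.6, 0.6, 1.6]
opening: 0.0546
time: 30.6
tcp_pos: [0.4748, -0.0012, 0.0523]
eef_rot: [-0.065, 0.998, 0.0, 0.0]
force: [-4.2, 0.0, 10.7]
opening: 0.0546
```

Contact is made, so I'll release, rise, and head back to the mat for the fitting.

```bash
python3 -m handwheel '0 0 -0.5 0 0 0 0.5;0 0 -0.5 0 0 0 0.3;0 0 -0.5 0 0 0 0.15;0 0 -0.5 0 0 0 0;0 0 -0.5 0 0 0 0;0 0 -0.5 0 0 0 0'; python3 -m handwheel '0 0 -10 0 0 0 0;0 0 -30 0 0 0 0;0 0 -60 0 0 0 0;0 0 -100 0 0 0 0;0 0 -140 0 0 0 0;0 0 -160 0 0 0 0; 0 0 -160 0 0 0 0;0 0 -160 0 0 0 0'; python3 - <<'E'
from h import *
from rig import *
move((.526,-.3545,.21),np.radians(94.4))
E
```

```text
time: 31.2
tcp_pos: [0.475, -0.0013, 0.0517]
eef_rot: [-0.065, 0.998, 0.0, 0.0]
force: [-0.3, 0.2, -0.5]
opening: 0.0854
time: 32.0
tcp_pos: [0.4751, -0.0013, 0.2123]
eef_rot: [-0.065, 0.998, -0.0, 0.001]
force: [-0.2, -0.4, 0.3]
opening: 0.0853
t 32.0 tcp [ 0.4751 -0.0013  0.2123] yaw 97.4 op 0.0853 q6 -0.27 | shift [  -4.8 -356.8    2.4] turn [-0.   0.1  3. ]
```

```bash
python3 -m handwheel '0 -35 0 0 0 0 0;-1 -80 0 0 0 1 0;-2 -125 0 0 0 2 0;-3 -170 0 0 0 3 0;-4 -215 0 0 0 3 0;-5 -260 0 0 0 3 0;-5 -305 0 0 0 3 0;-5 -340 0 0 0 3 0'; python3 -m handwheel '0 -14 0 0 0 0 0;0 -17 0 0 0 0 0;0 -17 0 0 0 0 0;0 -17 0 0 0 0 0;0 -17 0 0 0 0 0'; python3 - <<'E'
from h import *
from rig import *
move((.526,-.3545,.0535),np.radians(94.4))
s=sensors.get_state();d=snapshot("wrist"); cv2.imwrite("pics/w6.png",d["color"])
E
```

```text
time: 32.8
tcp_pos: [0.5228, -0.3398, 0.2094]
eef_rot: [-0.038, 0.999, 0.001, -0.001]
force: [0.8, 0.2, 0.6]
opening: 0.0857
time: 33.3
tcp_pos: [0.5252, -0.353, 0.2119]
eef_rot: [-0.04, 0.999, 0.0, -0.0]
force: [-0.0, -0.6, 0.5]
opening: 0.0852
t 33.3 tcp [ 0.5252 -0.353   0.2119] yaw 94.5 op 0.0852 q6 -0.77 | shift [ -0.7  -1.6 158.4] turn [ 0.  -0.   0.1]
```

View pics/w6.png

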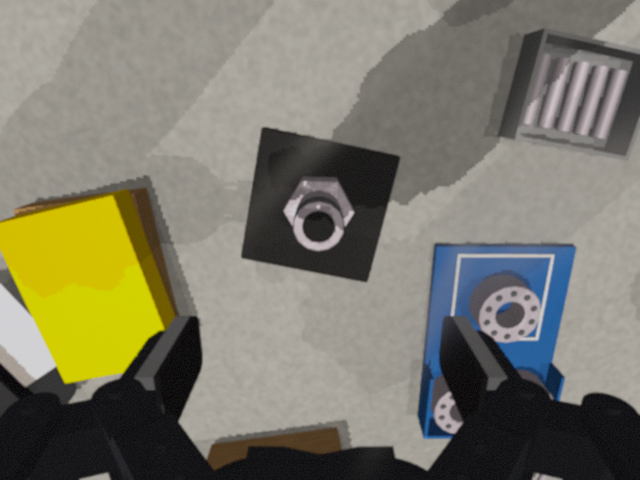

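The fitting stands upright near the mat's centre, with its neck top at (319,227), where I left it. Picking it up again.

```bash
python3 -m handwheel '-1 -1 30 0 0 0 0; -1 -1 60 0 0 0 0; -1 -1 90 0 0 0 0; -1 -1 118 0 0 0 0; -1 -1 140 0 0 0 0; -1 -1 155 0 0 0 0; -1 -1 157 0 0 0 0;-1 -1 157 0 0 0 0' 50; python3 -m handwheel '0 0 0 0 0 0 0.9;0 0 0 0 0 0 0.9;0 0 0 0 0 0 0.9;0 0 0 0 0 0 0.9;0 0 0 0 0 0 0.9;0 0 0 0 0 0 0.9;0 0 0 0 0 0 0.9;0 0 0 0 0 0 0.9'; python3 -m handwheel '0 0 0 0 0 0 0.9;0 0 -5 0 0 0 0.9;0 0 -15 0 0 0 0.9;0 0 -30 0 0 0 0.9;0 0 -60 0 0 0 0.9; 0 0 -100 0 0 0 0.9; 0 0 -140 0 0 0 0.9; 0 0 -140 0 0 0 0.9'; python3 - <<'E'
from h import *
for t in ((.5,0,.19),(.482,.356,.19),(.482,.356,.0565)): move(t,np.radians(95.3))
E
```

```text
time: 34.15
tcp_pos: [0.5262, -0.3549, 0.0549]
eef_rot: [-0.039, 0.999, 0.0, -0.0]
force: [-0.1, 0.5, 0.1]
opening: 0.0858
time: 34.95
tcp_pos: [0.5268, -0.3559, 0.0558]
eef_rot: [-0.039, 0.999, -0.0, 0.001]
force: [-0.5, 1.1, 5.7]
opening: 0.0328
time: 35.75
tcp_pos: [0.5289, -0.358, 0.2018]
eef_rot: [-0.039, 0.999, -0.004, 0.004]
force: [0.3, -0.9, -3.4]
opening: 0.0328
t 35.75 tcp [ 0.5289 -0.358   0.2018] yaw 94.4 op 0.0328 q6 -0.77 | shift [  1.3 359.2   9. ] turn [-0.5  0.5 -0.9]
t 35.75 tcp [ 0.5289 -0.358   0.2018] yaw 94.4 op 0.0328 q6 -0.77 | shift [ -8.3 715.5   6.3] turn [-0.5  0.5 -0.9]
t 35.75 tcp [ 0.5289 -0.358   0.2018] yaw 94.4 op 0.0328 q6 -0.77 | shift [ -7.2 716.6 139.7] turn [-0.5  0.5 -0.9]
```

```bash
python3 -m handwheel '0 25 0 0 0 0 0.9;0 65 0 0 0 0 0.9;0 110 0 0 0 0 0.9;0 155 0 0 0 0 0.9;0 200 0 0 0 0 0.9;0 245 0 0 0 0 0.9;1 290 0 0 0 0 0.9;1 335 0 0 0 -1 0.9'; python3 -m handwheel '-1 45 0 0 0 0 0.9;-2 90 0 0 0 0 0.9;-3 135 0 0 0 0 0.9;-4 180 0 0 0 0 0.9;-5 225 0 0 0 0 0.9;-6 270 0 0 0 0 0.9;-7 315 0 0 0 0 0.9;-8 350 0 0 0 0 0.9';  python3 - <<'E'
from h import *
for t in ((.482,.356,.19),(.482,.356,.0585)): move(t,np.radians(95.3))
E
```

```text
time: 36.55
tcp_pos: [0.4979, -0.0199, 0.1939]
eef_rot: [-0.047, 0.999, 0.0, -0.001]
force: [1.5, -0.3, -3.8]
opening: 0.0328
time: 37.35
tcp_pos: [0.4728, 0.3296, 0.1937]
eef_rot: [-0.048, 0.999, -0.0, -0.001]
force: [0.3, -0.8, -4.3]
opening: 0.0329
t 37.35 tcp [0.4728 0.3296 0.1937] yaw 95.5 op 0.0329 q6 0.4 | shift [-11.7  25.4   3.6] turn [-0.  -0.1  0.2]
t 37.35 tcp [0.4728 0.3296 0.1937] yaw 95.5 op 0.0329 q6 0.4 | shift [-11.9  25.4 135.1] turn [-0.  -0.1  0.2]
```

```bash
python3 -m handwheel '-6 15 0 0 0 0 0.9;-11 25 0 0 0 0 0.9;-11 25 15 0 0 0 0.9;-11 25 45 0 0 0 0.9;-11 25 75 0 0 0 0.9;-11 25 100 0 0 0 0.9;-11 25 120 0 0 0 0.9;-11 25 120 0 0 0 0.9'; python3 -m handwheel '0 0 0 0 0 0 0.9;0 0 0 0 0 0 0.9;0 0 0 0 0 0 0.9'; python3 - <<'E'
from h import *
move((.482,.356,.058),np.radians(95.3))
E
```

```text
time: 38.15
tcp_pos: [0.48, 0.3508, 0.0709]
eef_rot: [-0.047, 0.999, -0.002, -0.004]
force: [-1.4, -0.6, -4.1]
opening: 0.0328
time: 38.45
tcp_pos: [0.484, 0.3539, 0.0764]
eef_rot: [-0.047, 0.999, 0.001, 0.001]
force: [-0.7, 0.2, -3.3]
opening: 0.0327
t 38.45 tcp [0.484  0.3539 0.0764] yaw 95.4 op 0.0327 q6 0.43 | shift [ 1.8  2.2 18.4] turn [0.1 0.2 0.1]
```

```bash
python3 -m handwheel '1 1 4 0 0 0 0.9;2 2 8 0 0 0 0.9;2 2 12 0 0 0 0.9;2 2 15 0 0 0 0.9;2 2 17 0 0 0 0.9;2 2 18 0 0 0 0.9;2 2 18 0 0 0 0.9'; python3 -m handwheel '0 0 1 0 0 0 0.9;0 0 1 0 0 0 0.9;0 0 1 0 0 0 0.9'
```

```text
time: 39.15
tcp_pos: [0.4802, 0.3551, 0.0578]
eef_rot: [-0.047, 0.999, -0.0, -0.0]
force: [-2.8, -2.1, 4.6]
opening: 0.0328
time: 39.45
tcp_pos: [0.4802, 0.355, 0.0578]
eef_rot: [-0.047, 0.999, 0.0, 0.0]
force: [-6.6, -2.3, 12.7]
opening: 0.0326
```

```bash
python3 -m handwheel '0 0 -1 0 0 0 0.7;0 0 -1 0 0 0 0.4;0 0 -1 0 0 0 0.2;0 0 -1 0 0 0 0;0 0 -1 0 0 0 0;0 0 -1 0 0 0 0'; python3 -m handwheel '0 0 -10 0 0 0 0;0 0 -30 0 0 0 0;0 0 -60 0 0 0 0;0 0 -100 0 0 0 0;0 0 -140 0 0 0 0;30 0 -160 0 0 0 0; 70 0 -160 0 0 0 0;100 0 -160 0 0 0 0'; python3 -m handwheel '40 0 0 0 0 0 0;40 0 0 0 0 0 0;40 0 0 0 0 0 0;40 0 0 0 0 0 0'; python3 - <<'E'
from h import *
from rig import *
d=snapshot("top"); im=d["color"];cv2.imwrite("pics/top9.png",im)
for n,x,w,f in (("a",160,155,4),("b",315,225,3.5)):
    cv2.imwrite(f"pics/end_{n}.png",cv2.resize(im[145:290,x:x+w],None,fx=f,fy=f,interpolation=cv2.INTER_CUBIC))
E
```

```text
time: 40.05
tcp_pos: [0.4807, 0.3553, 0.0567]
eef_rot: [-0.047, 0.999, 0.0, 0.0]
force: [0.8, 0.4, -0.1]
opening: 0.0854
time: 40.85
tcp_pos: [0.38, 0.3459, 0.2187]
eef_rot: [-0.047, 0.999, 0.001, 0.001]
force: [0.5, 0.3, -0.1]
opening: 0.0853
time: 41.25
tcp_pos: [0.3424, 0.3425, 0.2176]
eef_rot: [-0.047, 0.999, 0.001, 0.001]
force: [0.9, -0.1, -0.8]
opening: 0.0856
```

View pics/end_a.png

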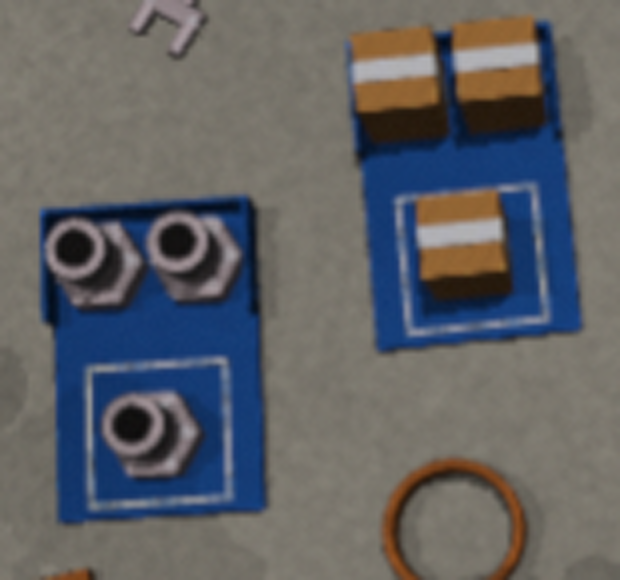

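View pics/end_b.png

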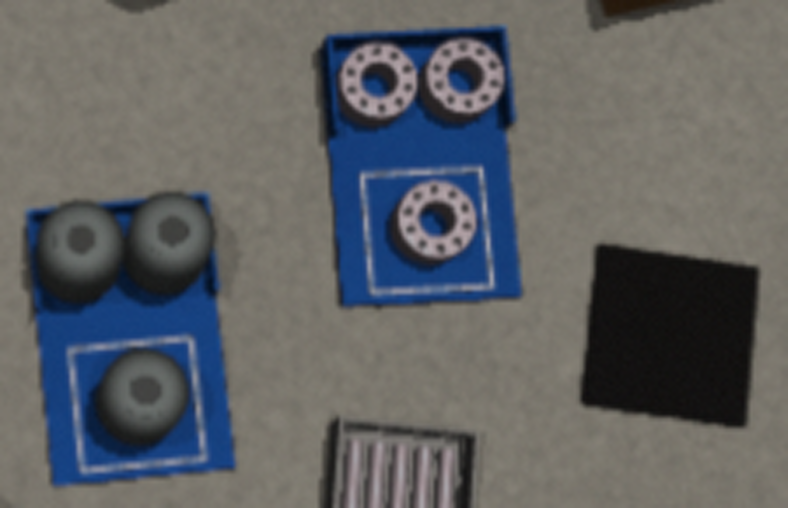

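All four parts now stand in their own squares:

- Fitting neck top at crop (133,426).
- Carton top face corners at crop (417,197), (500,190), (507,264) and (421,273).
- Filter disc at crop (146,390).
- Bearing top centre at crop (437,218).

I'll compute the offsets from the square centres.

```bash
python3 - <<'E'
from h import *
from rig import *
d=snapshot("top")
A=lambda L:(np.array(L)+.5)/4+[160,145]-.5
B=lambda L:(np.array(L)+.5)/3.5+[315,145]-.5
for n,p,z,c in (("fitting",A([(133,426)]),.068,(.4805,.3559)),("carton",A([(417,197),(500,190),(507,264),(421,273)]),.074,(.588,.1781)),("filter",B([(146,390)]),.083,(.4727,-.0017)),("bearing",B([(437,218)]),.034,(.5943,-.1931))):
    w=ray2w(d,p,z).mean(0); print(n,w.round(4),"off mm",((w[:2]-c)*1000).round(1))
s=sensors.get_state();print(s["time"],np.abs(s["joint_vel"]).max().round(4))
E
```

```text
fitting [0.4774 0.3542 0.068 ] off mm [-3.1 -1.7]
carton [0.5892 0.1781 0.074 ] off mm [1.2 0. ]
filter [ 0.4735 -0.002   0.083 ] off mm [ 0.8 -0.3]
bearing [ 0.5967 -0.1936  0.034 ] off mm [ 2.4 -0.5]
41.35 0.0041
```

All offsets are under 4 mm against the 15 mm allowed, and the arm is clear and still.

```bash
python3 -c "
from rig import workorder; print(workorder.sign_off())"
```

```text
the job is handed in; nothing more can be done
None
```

All four parts are in the trays with their own kind, and the job was handed in at about 41 s of the 128 s allowed. I parked the fitting on the mat, moved the bearing, carton and filter to their own trays, then moved the fitting to its tray.

In the last top view all four parts stood upright in their squares, the mat was empty, and the arm was clear and still. Measured offsets from the square centres, against the 15 mm allowed:

| Part | Offset |
|---|---|
| Fitting | about 3.5 mm |
| Bearing | about 2.5 mm |
| Carton | about 1 mm |
| Filter | about 1 mm |

No check failed. The top and wrist cameras disagreed by 1 to 4 mm on some points, roughly in line with the 2 mm calibration. Resting height and tilt were judged only from the picture and from the contact forces as each part was set down, not measured.

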